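# Put the mixed-up bench things back on their shadow plates

### The arm

A 6-joint arm with a two-finger parallel gripper is mounted at the origin on a cart in front of the work surface, level with it; the furniture and walls round the work are solid. World frame = base frame: x ahead of the robot, y to its left, z up, the work surface at z = 0. Lengths are in m, angles in rad, forces in N, time in s.
With the tool pointing down it reaches from about 0.375 to 0.975 m from the base axis. Payload 3.8 kg.
Tool frame: the origin (TCP) lies between the finger pads; the fingertips stand 14 mm ahead of it and the grasp point (between the pads) lies 5 mm behind it (tips_ahead is the distance from the TCP to the fingertips, in m); x points along the fingers, y is the direction in which the jaws open and shut, and the axes are right-handed (so a half turn about x gives the same grasp; the last joint's range is limited). The gripper opens to 85 mm and grips with 20 to 120 N. Pads are 22 mm wide; open, the fingers measure 114 mm over their backs; the gripper's body (76 mm by 85 mm) begins 54 mm behind the grasp point. The pads swing forward as they close: fully open they stand 13 mm farther back than shut.
Start: joints at [-1.27, 0.264, 1.604, -0, 1.274, -0.037], TCP at [0.224, -0.637, 0.245] pointing down, gripper open.
Joint ranges: [-2.63, 2.63], [-0.94, 2.18], [0.31, 2.57], [-1.31, 4.45], [0, 2.66], [-2.55, 2.55]. Speed limits (rad/s): [2.57, 2.57, 3.14, 3.14, 3.14, 3.14].

### API

Orientations are given as a rotation vector (axis times angle).
In Python, from workcell import read_state, read_camera, camera_params, finish_job, spot_in, tips_ahead gives the robot as it stands.
- The arm moves only by the tool apply_moves, never from a script. Its argument "commands" is a list of rows, each a list of 7 numbers: the closure, from 0 (fully open) to 1 (shut), then the shift along the tool's x, y, z in mm, then the turn, a rotation vector about the tool's x, y, z in degrees. A call has 1 to 8 rows; each row is the pose to reach, as a shift and turn from the pose commanded when the call began, along the tool's axes at that moment; what a row does not reach only later rows make up. A row lasts 1/8 s, in which the tool goes at most 62.5 mm and 10.7 degrees, less where a joint would pass 70% of its speed; a pose out of reach is approached as far as the arm can. A call with a gripper value outside its range is refused whole. The fingers move at their own pace and stop on an object; "force" is the grip in N (left out, the last holds). Time passes only in rows, so rows that repeat a pose let the fingers close. It gives the time, the measured TCP pose, the force and the opening at its end, in the units of the state.
- read_state(): the state, without advancing time (a new reading comes with each control period).
- read_camera(name): name is "side" or "top" or "wrist"; returns (picture, depth): 420x560x3 uint8, red, green, blue; 420x560 float32, m along the optical axis (not along the pixel's ray), 0 where there is no reading.
- camera_params(name): a dict with "fx", "fy", "cx", "cy" (pixels), "camera_from_world" (4x4, takes a point from world to camera coordinates); the wrist camera has in their place "mount" (4x4, takes a point from camera to tool coordinates, whose origin is the TCP and whose axes are the tool frame's). Camera axes: x right, y down, z forward; pixel columns grow to the right and rows downward; lengths in m; the calibration is good to about 2 mm. The wrist camera is an equidistant fisheye: a pixel r from the principal point sees the ray r / f radians off the axis. A picture is of the moment at which its call begins: read the wrist's pose just before it. camera_params takes no time and is no camera call.
- finish_job(): hands the job in, once; it reports no verdict.
Trained networks look in the newest picture that a camera, given by its name, has taken for a name from the list of things; names that differ only in an ending like _2 or _b are one class to them, and where a whole thing is asked for, a point or a joint stands for the part that bears it (a point fixed in the world has none). Each returns a list of dicts, best first, with "p" (0 to 1); they miss things now and then, are a little off and sometimes report something else, mostly with a low value. They report only what shows in the picture. A call takes as long as a camera call. They do not tell look-alikes from the thing itself.
- spot_in(camera, name): "at" ([column, row] in pixels, amid what is visible of it).
The state is a dict: "time": time; "q": joint angles; "joint_vel": joint speeds; "joint_torque": joint torques, N m; "tool_pos": TCP position; "tcp_rot": TCP orientation; "wrist_force": force on the tool from outside, world axes, zero at the start; "torque": the same for the moment, N m; "width": opening from 0.0 (shut) to 1.0 (fully open).
Only numpy, scipy, OpenCV 4.12 (cv2) and the standard library are available. Lean on these libraries where they do the work, as an engineer would, in place of code of your own. Each camera call takes 0.05 s, during which the arm holds its last target. There are 200 camera calls.

### The job

The round steel piece, the tape measure, the welding magnet and the brass collet body are all standing on one another's shadow plates. Put each thing in the middle of the plate cut to its own shape, upright or flat as it is now; the tape measure, magnet and collet body must lie along their dark silhouettes (either way round will do). The square blank plate is free for parking things on the way; leave the ceramic gas cup standing where it is.

Things in the scene. Friction and masses are not known exactly. Their poses are not given: they have to be found in the camera images.
- round_bar: Round steel bar piece standing on end: plain grey cylinder, 31 mm diameter, 35 mm high, 0.19 kg. Origin: centre of its underside, z up its axis. Take it across its diameter from above.
- tape: Yellow tape measure standing upright on its edge, 36 mm wide (x), 76 mm long (y), 64 mm high, 0.24 kg. Origin: centre of its underside; the flat cheeks to grip are at x = -17 and +17 mm, and the case reaches from y = -28 to +36 mm (the rest is the small hook at -y). Its top is rounded; grip it about 20 to 35 mm above its underside.
- magnet: Arrow-shaped welding magnet lying flat: red plates on a steel core, 59 mm along x, 84 mm along y, 16 mm thick, 0.3 kg (it does not attract anything here). Origin: centre of its underside; the straight back edge is at x = -29 mm, the blunt point at x = +29 mm. Grip it from back edge to point (59 mm, across x at y = 0).
- collet: Small brass collet body, a slim threaded rod-like piece lying flat: 10 mm wide (x), 44 mm long (y), 10 mm high, 0.022 kg; it does not roll. Origin: centre of its underside. Grip it across x.
- round_plate: Fixed plywood plate, 6 mm thick, flat on the bench (its top is at z = 0.006), a round disc of 92 mm diameter with a dark round silhouette (33 mm) in the middle: the place of the round bar piece. Origin: centre of its underside; the silhouette is centred on it.
- tape_plate: Fixed plywood plate, 6 mm thick, flat on the bench (its top is at z = 0.006), a broad rectangle 72 x 112 mm (x, y) with rounded corners and a dark 38 x 76 mm silhouette in the middle: the place of the tape measure. Origin: centre of its underside; y runs the long way.
- magnet_plate: Fixed plywood plate, 6 mm thick, flat on the bench (its top is at z = 0.006), arrow-shaped like the magnet but larger, 92 x 116 mm (x, y), with a dark arrow silhouette in the middle: the place of the welding magnet. Origin: centre of its underside; it coincides with the magnet's origin when the magnet lies on the silhouette; its blunt point is toward +x as on the magnet.
- collet_plate: Fixed plywood plate, 6 mm thick, flat on the bench (its top is at z = 0.006), a narrow strip with round ends, 46 x 110 mm (x, y), with a dark slim 12 x 44 mm silhouette in the middle: the place of the brass collet body. Origin: centre of its underside; y runs the long way.
- spare_plate: Fixed plywood plate, 6 mm thick, flat on the bench (its top is at z = 0.006), a square of 84 mm, no silhouette, a pin head at each corner: empty at the start, for parking. Origin: centre of its underside; sides along x, y. A fixed tray with walls 140 mm high stands between the plates at left (y > 0.25) and right (y < 0), near corner at x 0.45, y 0.11: carry over it.
- gas_cup: Bystander: pinkish ceramic gas cup standing on the bare bench on its wide end, 25 mm diameter, 42 mm high. Origin: centre of its underside. To be left standing where it is.
Things that resemble listed ones, but are neither listed nor needed, are in the scene too. What is shaped like the round_bar but orange or purple is not meant.

How it is judged:
At the end, for the whole second after the job is handed in: Each of the four things rests on its own plate, its origin within 13 mm of the plate's origin seen from above, tilted less than 0.12 rad; tape measure, magnet and collet body lie along their plate's y axis within 0.3 rad, either way round; all released and at rest (horizontal distance between round_bar and round_plate below 0.013 m and z of round_bar in the frame of round_plate between 0.002 and 0.011 m and angle between each of round_bar, tape, magnet, collet's own z axis and vertical below 0.12 rad and linear speed of each of round_bar, tape, magnet, collet below 0.02 m/s and angular speed of each of round_bar, tape, magnet, collet below 0.2 rad/s and horizontal distance between tape and tape_plate below 0.013 m and z of tape in the frame of tape_plate between 0.002 and 0.011 m and angle between the y axis of tape and the y axis of tape_plate, either way round below 0.3 rad and horizontal distance between magnet and magnet_plate below 0.013 m and z of magnet in the frame of magnet_plate between 0.002 and 0.011 m and angle between the y axis of magnet and the y axis of magnet_plate, either way round below 0.3 rad and horizontal distance between collet and collet_plate below 0.013 m and z of collet in the frame of collet_plate between 0.002 and 0.011 m and angle between the y axis of collet and the y axis of collet_plate, either way round below 0.3 rad); the robot touches nothing.
It fails at once if the ceramic gas cup is moved more than 20 mm or tipped (distance of gas_cup from where it was at the start of the episode above 0.02 m or angle between gas_cup's own z axis and vertical above 0.3 rad).
It also fails if it takes over 141 s, if anything falls off the work surface, if the arm or the gripper's body presses on something with over 40 N, if the wrist force passes 120 N, or if a joint passes its speed limit or range.

## Working session

There is one attempt and no reset: what is moved stays moved. The work goes in short steps, Python scripts to look and compute and a tool call to move; the robot and the scene stay as the last step left them, time stands still between calls to the robot, and variables do not carry over. Pictures are saved under pics/ and viewed, on a budget of 14 in all, crops included, one or two more only if the job needs it, and the job is handed in when it is done.

Besides the shell and the picture viewer there is one more tool, called after ">>>" as name([rows], argument=value, ...), one row to a line, values as JSON. apply_moves: Moves the arm, as the interface text tells. Its arguments: {"type":"object","properties":{"commands":{"type":"array","items":{"type":"array","items":{"type":"number"}}},"force":{"type":"number"}},"required":["commands"]}

```bash
mkdir -p pics; ls
python3 - <<'E'
from workcell import *
import cv2, numpy as np
print(read_state())
for n in ("top","side"):
    im,d=read_camera(n); cv2.imwrite(f"pics/{n}0.png",im[:,:,::-1]); np.savez(f"{n}0.npz",im=im,d=d)
    p=camera_params(n); print(n,p)
    for o in "round_bar tape magnet collet round_plate tape_plate magnet_plate collet_plate spare_plate gas_cup".split():
        out=[]
        for r in spot_in(n,o)[:3]:
            u,v=r["at"]; z=d[int(v),int(u)]
            c=np.array([(u-p["cx"])/p["fx"]*z,(v-p["cy"])/p["fy"]*z,z,1])
            w=np.linalg.inv(np.array(p["camera_from_world"]))@c
            out.append((round(r["p"],2),[int(u),int(v)],w[:3].round(3).tolist()))
        print(o,out)
print(camera_params("wrist"))
E
```

```text
pics
{'time': 0.0, 'q': array([-1.26993607e+00,  2.64727479e-01,  1.60536921e+00,  6.69395099e-06,
        1.27365502e+00, -3.68720737e-02]), 'joint_vel': array([-0.00100011,  0.00039481,  0.00076228,  0.00048805,  0.00137095,
        0.00129039]), 'joint_torque': array([-3.23981048e-04, -5.15117955e+01, -3.67317045e+01, -2.36595561e-04,
        1.28605514e-02, -1.62966950e-05]), 'tool_pos': array([ 0.22347598, -0.6362101 ,  0.24398184]), 'tcp_rot': array([ 2.03881853,  0.34985918, -2.03939319]), 'wrist_force': array([ 0.35278782, -0.64249961, -0.67064238]), 'torque': array([ 0.01919191,  0.01253065, -0.05188467]), 'width': 0.9969546040291924}
top {'fx': 428.42345800265, 'fy': 428.42345800265, 'cx': 273.1411300530168, 'cy': 202.65065118150903, 'camera_from_world': array([[ 0.00869302, -0.99961482, -0.02635602,  0.10493357],
       [-0.98436686, -0.00391768, -0.17608673,  0.54091761],
       [ 0.17591565,  0.02747472, -0.98402176,  1.14858764],
       [ 0.        ,  0.        ,  0.        ,  1.        ]])}
round_bar [(0.5, [367, 200], [0.549, -0.157, 0.036])]
tape [(0.76, [403, 227], 
[... 1266 characters left out ...]
4, -0.109, 0.005])]
magnet_plate [(0.82, [232, 307], [0.446, -0.277, 0.006])]
collet_plate [(0.51, [231, 306], [0.445, -0.274, 0.008])]
spare_plate [(0.84, [329, 291], [0.644, -0.242, 0.007])]
gas_cup [(0.43, [306, 244], [0.609, -0.104, 0.027])]
{'fx': 325.19226210127806, 'fy': 325.19226210127806, 'cx': 282.0155746153437, 'cy': 208.20707826734207, 'mount': array([[-1.24452282e-04, -2.86518873e-01,  9.58074590e-01,
        -1.29732495e-01],
       [ 9.99999527e-01,  8.88662932e-04,  3.95659094e-04,
         3.46705088e-05],
       [-9.64769172e-04,  9.58074186e-01,  2.86518627e-01,
        -7.29345655e-02],
       [ 0.00000000e+00,  0.00000000e+00,  0.00000000e+00,
         1.00000000e+00]])}
```

```bash
cat > h.py <<'E'
from workcell import *
import cv2, numpy as np
from scipy.spatial.transform import Rotation as R
def ortho(n,im,d,x0,x1,y0,y1,z=0.006,s=2000):
    """rectified view at plane z: image col = (y1-y)*s, row=(x1-x)*s"""
    p=camera_params(n); T=np.array(p["camera_from_world"])
    cols,rows=np.meshgrid(np.arange(int((y1-y0)*s)),np.arange(int((x1-x0)*s)))
    w=np.stack([x1-rows/s,y1-cols/s,np.full(cols.shape,z),np.ones(cols.shape)],-1)@T.T
    u=(p["fx"]*w[...,0]/w[...,2]+p["cx"]).astype(np.float32);v=(p["fy"]*w[...,1]/w[...,2]+p["cy"]).astype(np.float32)
    o=cv2.remap(im,u,v,cv2.INTER_CUBIC)
    return o
def grid(o,x1,y1,s,step=0.05):
    o=o.copy()
    h,w=o.shape[:2]
    for k in np.arange(-1,1.001,step):
        r=int((x1-k)*s); c=int((y1-k)*s)
        if 0<=r<h: cv2.line(o,(0,r),(8,r),(255,0,0),1); cv2.putText(o,f"{k:.2f}",(8,r+4),0,.35,(255,0,0))
        if 0<=c<w: cv2.line(o,(c,0),(c,8),(255,0,0),1); cv2.putText(o,f"{k:.2f}",(c-12,18),0,.35,(255,0,0))
    return o
E
python3 - <<'E'
from h import *
a=np.load("top0.npz"); im=a["im"]
o=ortho("top",im,None,0.36,0.72,-.38,0.0,s=1250); L=ortho("top",im,None,0.36,0.72,.24,.56,s=1250)
o=grid(o,.72,0,1250); L=grid(L,.72,.56,1250)
cv2.imwrite("pics/R.png",o[:,:,::-1])
cv2.imwrite("pics/L.png",L[:,:,::-1]); print(o.shape,L.shape)
E
```

```text
(450, 475, 3) (450, 400, 3)
```

View pics/top0.png

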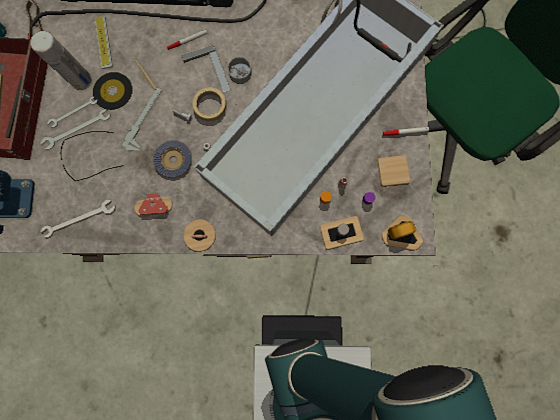

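View pics/R.png

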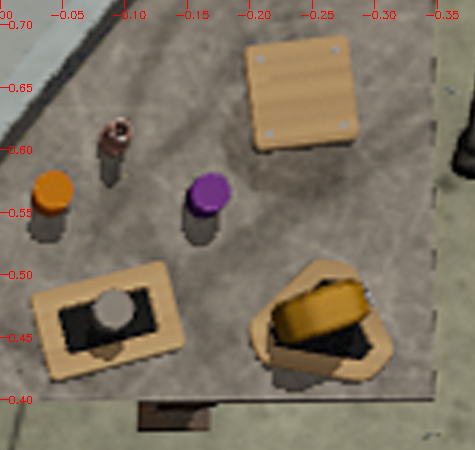

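View pics/L.png

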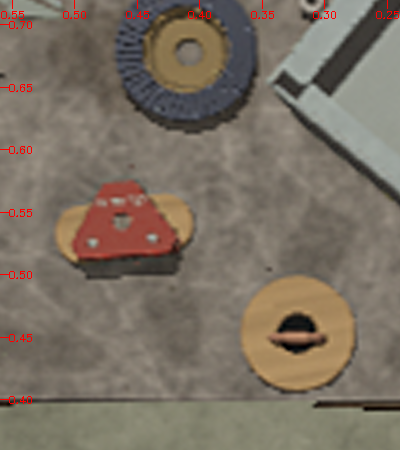

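The top view shows the grey bar on the tape plate (342,232), the tape on the magnet plate (403,235), the magnet on the collet plate (153,206), the collet on the round plate (199,235) and the spare plate at (394,170). The look-alikes are orange (326,198) and purple (369,199), and the cup is at (342,183). This is a four-way cycle. My order is bar→spare, tape, magnet, collet, then bar.

```bash
cat >> h.py <<'E'
def tool(s): return np.array(s["tool_pos"]),R.from_rotvec(s["tcp_rot"])
def jaw(s):
    y=tool(s)[1].as_matrix()[:,1]; return np.degrees(np.arctan2(y[1],y[0]))
def go(x,y,z,a,s=None,q6lim=135):
    """print shift (mm) and turn (deg) to reach TCP x,y,z with jaw direction a (mod 180), tool straight down"""
    s=s or read_state(); p,r=tool(s); q=np.degrees(s["q"]); best=[]
    for k in (-180,0,180,360):
        A=np.radians(a+k); M=np.array([[0,0,-1],[np.cos(A),np.sin(A),0],[np.sin(A),-np.cos(A),0]]).T
        t=np.degrees((r.inv()*R.from_matrix(M)).as_rotvec())
        # at tool down: jaw = q1 - sgn*q6 + const ; predict q6
        dq1=np.degrees(np.arctan2(y,x)-np.arctan2(p[1],p[0]))
        q6=[q[5]+sg*(t[0])+dq1 for sg in (1,)]
        best.append((abs(q6[0]),q6[0],t))
    sh=r.inv().apply(np.array([x,y,z])-p)*1000
    b=min(best,key=lambda e:e[0]); b=sorted(best,key=lambda e:e[0])[0]
    print("t%.1f"%s["time"],"pos",p.round(4),"jaw %.1f"%jaw(s),"shift",sh.round(1),"turn",b[2].round(1),"q6~%.0f"%b[1], "n_rows",max(np.linalg.norm(sh)/62.5,np.linalg.norm(b[2])/10.7).round(1))
def wortho(s,im,x0,x1,y0,y1,z=0.006,s_=2000):
    p=camera_params("wrist"); pos,r=tool(s); T=np.eye(4);T[:3,:3]=r.as_matrix();T[:3,3]=pos
    C=np.linalg.inv(T@np.array(p["mount"]))
    cols,rows=np.meshgrid(np.arange(int(round((y1-y0)*s_))),np.arange(int(round((x1-x0)*s_))))
    w=np.stack([x1-rows/s_,y1-cols/s_,np.full(cols.shape,z),np.ones(cols.shape)],-1)@C.T
    rr=np.hypot(w[...,0],w[...,1]); th=np.arctan2(rr,w[...,2]); f=p["fx"]*th/np.maximum(rr,1e-9)
    return cv2.remap(im,(f*w[...,0]+p["cx"]).astype(np.float32),(f*w[...,1]+p["cy"]).astype(np.float32),cv2.INTER_CUBIC)
E
python3 - <<'E'
from h import *
go(.45,-.19,.28,0); go(.45,-.19,.28,90)
a=np.load("top0.npz"); hsv=cv2.cvtColor(a["im"],cv2.COLOR_RGB2HSV)
for n,u,v in (("wood",394,168),("bench",300,240-40),("yellow",403,228),("red",154,210),("plate",190,242)): print(n,hsv[v,u])
E
```

```text
t1.1 pos [ 0.2237 -0.6369  0.2453] jaw -70.6 shift [ -34.7 -346.6 -361.6] turn [-70.6   0.   -0. ] q6~-25 n_rows 8.0
t1.1 pos [ 0.2237 -0.6369  0.2453] jaw -70.6 shift [ -34.7 -346.6 -361.6] turn [19.4 -0.  -0. ] q6~65 n_rows 8.0
wood [ 17 109 175]
bench [30  5 50]
yellow [ 19 189 174]
red [  4 153 150]
plate [ 18 111 166]
```

>>> apply_moves([
  [0,-35,-347,-362,-70.6,0,0],
  [0,-35,-347,-362,-70.6,0,0],
  [0,-35,-347,-362,-70.6,0,0],
  [0,-35,-347,-362,-70.6,0,0],
  [0,-35,-347,-362,-70.6,0,0],
  [0,-35,-347,-362,-70.6,0,0],
  [0,-35,-347,-362,-70.6,0,0],
  [0,-35,-347,-362,-70.6,0,0],
])

```text
time: 2.1
tool_pos: [0.4497, -0.1901, 0.2807]
tcp_rot: [1.21, 1.208, -1.209]
wrist_force: [0.3, -1.1, -0.1]
width: 1.004
```

>>> apply_moves([
  [0,0,0,-30,0,0,0],
  [0,0,0,-30,0,0,0],
  [0,0,0,-30,0,0,0],
])

```text
time: 2.48
tool_pos: [0.4491, -0.1624, 0.2802]
tcp_rot: [1.209, 1.208, -1.21]
wrist_force: [-0.0, -0.7, -0.0]
width: 1.001
```

Run:
```python
from h import *
s=read_state(); im,d=read_camera("wrist"); np.savez("w1.npz",im=im,d=d,**{k:s[k] for k in("tool_pos","tcp_rot")})
go(.45,-.19,.28,0,s); print(s["q"].round(2))
o=wortho(s,im,.36,.72,-.38,0,s_=1600); cv2.imwrite("pics/w1.png",grid(o,.72,0,1600)[:,:,::-1])
```

```text
t2.5 pos [ 0.4491 -0.1624  0.2802] jaw -0.0 shift [ 0.3  1.  27.6] turn [-0.  0. -0.] q6~-26 n_rows 0.4
[-0.4  -0.14  1.97 -0.    1.31 -0.4 ]
```

View pics/w1.png

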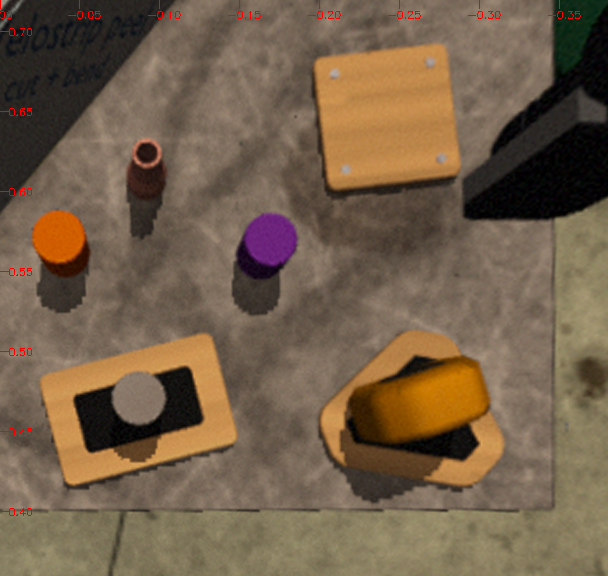

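The rectified wrist view shows the bar at (138,398) on the tape plate (138,408), the tape at (420,400) on the magnet plate (412,410), the spare plate at (387,118) and the cup at (147,170). Next I'll measure these by segmentation.

```bash
cat >> h.py <<'E'
def toworld(px,x1,y1,s): return np.array([x1-px[1]/s,y1-px[0]/s])
def blobs(o,lo,hi,x1,y1,s,minA=400,name=""):
    m=cv2.inRange(cv2.cvtColor(o,cv2.COLOR_RGB2HSV),lo,hi); m=cv2.morphologyEx(m,cv2.MORPH_CLOSE,np.ones((5,5)));m=cv2.morphologyEx(m,cv2.MORPH_OPEN,np.ones((5,5)))
    for c in cv2.findContours(m,cv2.RETR_EXTERNAL,cv2.CHAIN_APPROX_NONE)[0]:
        if cv2.contourArea(c)<minA: continue
        (cx,cy),(w,h),_=r=cv2.minAreaRect(c); b=cv2.boxPoints(r); e=[b[1]-b[0],b[2]-b[1]]; e=max(e,key=np.linalg.norm)
        ang=np.degrees(np.arctan2(-e[0],-e[1])) # world direction of long side: dx=-row, dy=-col
        print(name,"c",toworld((cx,cy),x1,y1,s).round(4),"size mm",sorted(np.round(np.array([w,h])/s*1000,1)),"long dir %.1f"%(ang%180),"areac",(lambda M:toworld((M["m10"]/M["m00"],M["m01"]/M["m00"]),x1,y1,s).round(4))(cv2.moments(c)))
E
python3 - <<'E'
from h import *
a=dict(np.load("w1.npz")); im=a["im"]; B=(.36,.72,-.38,0.)
o=wortho(a,im,*B,s_=1600); blobs(o,(8,80,90),(25,255,255),.72,0,1600,name="wood z6")
for z,n,lo,hi in((.041,"grey",(0,0,100),(30,60,255)),(.035,"tape",(8,200,50),(28,255,255)),(.06,"tape",(8,200,50),(28,255,255)),(.042,"cup",(0,60,20),(8,200,160))):
    o=wortho(a,im,*B,z=z,s_=1600); blobs(o,lo,hi,.72,0,1600,300,name=n+str(z))
d=a["d"]; p=camera_params("wrist"); print(d.shape,np.percentile(d[d>0],[1,50]))
# depth -> points; tape cloud
v,u=np.mgrid[:420,:560]; x=u-p["cx"];y=v-p["cy"]; r=np.hypot(x,y)+1e-9; th=r/p["fx"]
ok=(d>0)&(th<1.2); P=np.stack([x/r*np.tan(th)*d,y/r*np.tan(th)*d,d],-1)[ok]
Mt=p["mount"];P=P@Mt[:3,:3].T+Mt[:3,3]; pos,rr=tool(a); W=rr.apply(P)+pos
print("bench z",np.median(W[(abs(W[:,0]-.52)<.02)&(abs(W[:,1]+.2)<.03),2]))
for n,c,zr in(("bar",(.465,-.085),(.036,.05)),("tape",(.465,-.255),(.03,.08)),("tapetop",(.465,-.255),(.064,.08)),("orange",(.57,-.04),(.02,.05)),("cup",(.615,-.09),(.03,.06))):
    k=(abs(W[:,0]-c[0])<.06)&(abs(W[:,1]-c[1])<.06)&(W[:,2]>zr[0])&(W[:,2]<zr[1]); Q=W[k]
    print(n,k.sum(),Q.mean(0).round(4),Q.min(0).round(3),Q.max(0).round(3)); 
    (cx,cy),(w,h),_=rc=cv2.minAreaRect(Q[:,:2].astype(np.float32)); b=cv2.boxPoints(rc); e=max([b[1]-b[0],b[2]-b[1]],key=np.linalg.norm)
    print("   rect",round(cx,4),round(cy,4),round(w,3),round(h,3),"long",np.degrees(np.arctan2(e[1],e[0])).round(1)%180)
E
```

```text
wood z6 c [ 0.4648 -0.0865] size mm [np.float64(74.4), np.float64(114.8)] long dir 104.4 areac [ 0.4647 -0.0865]
wood z6 c [ 0.4679 -0.2606] size mm [np.float64(92.4), np.float64(118.7)] long dir 79.0 areac [ 0.4628 -0.2607]
wood z6 c [ 0.5722 -0.0369] size mm [np.float64(33.1), np.float64(35.0)] long dir 90.0 areac [ 0.5723 -0.0363]
wood z6 c [ 0.4781 -0.3159] size mm [np.float64(126.9), np.float64(235.0)] long dir 0.0 areac [ 0.4453 -0.3474]
wood z6 c [ 0.5856 -0.2262] size mm [np.float64(23.8), np.float64(37.5)] long dir 90.0 areac [ 0.5863 -0.2245]
wood z6 c [ 0.6456 -0.2298] size mm [np.float64(87.7), np.float64(111.0)] long dir 97.1 areac [ 0.6454 -0.2376]
grey0.041 c [ 0.4694 -0.0847] size mm [np.float64(24.4), np.float64(27.5)] long dir 0.0 areac [ 0.4698 -0.0839]
grey0.041 c [ 0.7081 -0.0138] size mm [np.float64(23.8), np.float64(27.5)] long dir 90.0 areac [ 0.7107 -0.0115]
tape0.035 c [ 0.4667 -0.2497] size mm [np.float64(41.4), np.float64(78.5)] long dir 109.4 areac [ 0.4675 -0.2508]
tape0.035 c [ 0.5598 -0.0423] size mm [np.float64(30.3), np.float64(38.0)] long dir 31.6 a
[... 350 characters left out ...]
-0.0912]
(420, 560) [0.05409407 0.40959884]
bench z 0.0016286584243666302
bar 600 [ 0.469  -0.0869  0.0421] [ 0.454 -0.102  0.039] [ 0.484 -0.072  0.044]
   rect 0.4691 -0.0868 0.03 0.03 long 135.7
tape 1568 [ 0.4665 -0.2406  0.0613] [ 0.444 -0.282  0.03 ] [ 0.494 -0.215  0.072]
   rect 0.4681 -0.2488 0.037 0.064 long 110.0
tapetop 886 [ 0.4672 -0.2474  0.0682] [ 0.448 -0.273  0.064] [ 0.487 -0.225  0.072]
   rect 0.4673 -0.2492 0.034 0.044 long 109.9
orange 1479 [ 0.5844 -0.0343  0.0351] [ 0.547 -0.1    0.02 ] [0.63 0.02 0.05]
   rect 0.5863 -0.0417 0.07 0.113 long 140.6
cup 1016 [ 0.6108 -0.0565  0.0409] [ 0.555 -0.15   0.03 ] [ 0.675 -0.03   0.06 ]
   rect 0.6151 -0.09 0.12 0.12 long 90.0
```

>>> apply_moves([
  [0,130,20,-76,0,0,0],
  [0,130,20,-76,0,0,0],
  [0,130,20,-76,0,0,0],
  [0,190,20,-76,0,0,0],
  [0,252,20,-76,0,0,0],
  [0,252,20,-76,0,0,0],
  [0,252,20,-76,0,0,0],
])

```text
time: 3.4
tool_pos: [0.4704, -0.0871, 0.0294]
tcp_rot: [1.211, 1.207, -1.21]
wrist_force: [0.8, -0.0, 0.1]
width: 1.0
```

>>> apply_moves([
  [1,0,0,0,0,0,0],
  [1,0,0,0,0,0,0],
  [1,0,0,0,0,0,0],
  [1,0,0,0,0,0,0],
  [1,0,0,0,0,0,0],
  [1,0,0,0,0,0,0],
], force=40)

```text
time: 4.15
tool_pos: [0.4701, -0.0861, 0.0297]
tcp_rot: [1.21, 1.207, -1.209]
wrist_force: [-2.6, 0.6, 8.2]
width: 0.352
```

>>> apply_moves([
  [1,-60,0,0,0,0,0],
  [1,-100,0,0,0,0,0],
  [1,-100,60,50,0,0,0],
  [1,-100,120,105,0,0,0],
  [1,-100,176,156,0,0,0],
  [1,-100,176,156,0,0,0],
  [1,-50,176,156,0,0,0],
  [1,-10,176,156,0,0,0],
])

```text
time: 5.15
tool_pos: [0.6447, -0.2423, 0.0362]
tcp_rot: [1.21, 1.21, -1.211]
wrist_force: [-0.0, 0.3, -2.2]
width: 0.347
```

>>> apply_moves([
  [1,9,0,0,0,0,0],
  [1,9,0,0,0,0,0],
  [0,9,0,0,0,0,0],
  [0,9,0,0,0,0,0],
  [0,9,0,0,0,0,0],
  [0,9,0,0,0,0,0],
])

```text
time: 5.9
tool_pos: [0.6452, -0.2421, 0.0294]
tcp_rot: [1.21, 1.208, -1.21]
wrist_force: [-1.1, -0.8, 0.8]
width: 0.998
```

Run:
```python
from h import *
s=read_state(); print(s["width"],s["wrist_force"])
go(.646,-.242,.13,0)
go(.468,-.249,.13,20); go(.468,-.249,.035,20)
```

```text
0.9977206498973742 [-1.05891116 -0.77892269  0.75657896]
t5.9 pos [ 0.6452 -0.2421  0.0294] jaw -0.0 shift [-100.6    0.9   -0. ] turn [-0.  0. -0.] q6~-23 n_rows 1.6
t5.9 pos [ 0.6452 -0.2421  0.0294] jaw -0.0 shift [-100.7 -177.1    7.1] turn [-20.   0.  -0.] q6~-50 n_rows 3.3
t5.9 pos [ 0.6452 -0.2421  0.0294] jaw -0.0 shift [  -5.7 -177.2    7.1] turn [-20.   0.  -0.] q6~-50 n_rows 2.8
```

>>> apply_moves([
  [0,-60,0,0,0,0,0],
  [0,-110,0,0,0,0,0],
  [0,-110,-60,2,-10,0,0],
  [0,-110,-120,5,-20,0,0],
  [0,-110,-177,7,-20,0,0],
  [0,-110,-177,7,-20,0,0],
  [0,-60,-177,7,-20,0,0],
  [0,-40,-177,7,-20,0,0],
])

```text
time: 6.9
tool_pos: [0.4676, -0.2484, 0.0674]
tcp_rot: [0.949, 1.356, -0.949]
wrist_force: [0.0, 0.2, 0.1]
width: 1.0
```

>>> apply_moves([
  [0,36,0,0,0,0,0],
  [0,36,0,0,0,0,0],
  [1,36,0,0,0,0,0],
  [1,36,0,0,0,0,0],
  [1,36,0,0,0,0,0],
  [1,36,0,0,0,0,0],
  [1,36,0,0,0,0,0],
], force=50)

```text
time: 7.78
tool_pos: [0.4692, -0.2495, 0.0346]
tcp_rot: [0.949, 1.351, -0.948]
wrist_force: [0.1, 0.7, 6.0]
width: 0.391
```

Run:
```python
from h import *
s=read_state(); print(s["width"],s["wrist_force"])
go(.465,-.0865,.12,14.4)
```

```text
0.3909650881305742 [0.13970172 0.67295777 5.9991036 ]
t7.8 pos [ 0.4692 -0.2495  0.0346] jaw 19.9 shift [ -85.6   51.8 -154.5] turn [ 5.5  0.1 -0.1] q6~-28 n_rows 2.9
```

>>> apply_moves([
  [1,-50,0,0,0,0,0],
  [1,-70,0,0,0,0,0],
  [1,-70,17,-51,2,0,0],
  [1,-70,35,-103,4,0,0],
  [1,-70,52,-154,5.5,0,0],
  [1,-70,52,-154,5.5,0,0],
  [1,-35,52,-154,5.5,0,0],
  [1,-8,52,-154,5.5,0,0],
])

```text
time: 8.78
tool_pos: [0.4641, -0.0869, 0.0403]
tcp_rot: [1.021, 1.318, -1.021]
wrist_force: [0.5, -0.2, -2.6]
width: 0.395
```

>>> apply_moves([
  [1,7,0,0,0,0,0],
  [1,7,0,0,0,0,0],
  [0,7,0,0,0,0,0],
  [0,7,0,0,0,0,0],
  [0,7,0,0,0,0,0],
  [0,7,0,0,0,0,0],
])

```text
time: 9.52
tool_pos: [0.4644, -0.0864, 0.0341]
tcp_rot: [1.021, 1.318, -1.021]
wrist_force: [-0.4, -0.4, -0.2]
width: 0.996
```

Run:
```python
from h import *
s=read_state(); print(s["width"],s["wrist_force"])
go(.44,-.19,.30,0); go(.44,.36,.30,0)
```

```text
0.9962185775888672 [-0.39597135 -0.40462156 -0.19900782]
t9.5 pos [ 0.4644 -0.0864  0.0341] jaw 14.5 shift [-265.9  -49.4   94.2] turn [14.5  0.  -0. ] q6~-26 n_rows 4.6
t9.5 pos [ 0.4644 -0.0864  0.0341] jaw 14.5 shift [-265.9   87.9 -438.4] turn [14.5  0.  -0. ] q6~36 n_rows 8.3
```

>>> apply_moves([
  [0,-60,0,0,0,0,0],
  [0,-120,0,0,0,0,0],
  [0,-170,-20,40,7,0,0],
  [0,-220,-49,94,14.5,0,0],
  [0,-266,-49,94,14.5,0,0],
  [0,-266,-49,94,14.5,0,0],
  [0,-266,-49,94,14.5,0,0],
])

```text
time: 10.4
tool_pos: [0.4402, -0.1896, 0.3]
tcp_rot: [1.21, 1.209, -1.21]
wrist_force: [-0.3, 0.2, -0.4]
width: 1.004
```

Run:
```python
from h import *
s=read_state(); im,d=read_camera("wrist"); np.savez("w2.npz",im=im,d=d,**{k:s[k] for k in("tool_pos","tcp_rot")})
o=wortho(s,im,.36,.72,-.38,0,s_=1600); cv2.imwrite("pics/w2.png",grid(o,.72,0,1600)[:,:,::-1])
blobs(o,(8,80,90),(25,255,255),.72,0,1600,name="wood z6")
blobs(o,(0,0,0),(180,255,28),.72,0,1600,name="dark z6")
go(.44,.36,.30,0)
```

```text
wood z6 c [ 0.4649 -0.0868] size mm [np.float64(73.8), np.float64(117.0)] long dir 104.5 areac [ 0.4649 -0.0863]
wood z6 c [ 0.4548 -0.2542] size mm [np.float64(101.8), np.float64(105.9)] long dir 27.3 areac [ 0.4607 -0.2589]
wood z6 c [ 0.4706 -0.3397] size mm [np.float64(79.4), np.float64(220.0)] long dir 0.0 areac [ 0.4547 -0.3573]
wood z6 c [ 0.5725 -0.0353] size mm [np.float64(33.8), np.float64(35.6)] long dir 90.0 areac [ 0.5724 -0.0344]
wood z6 c [ 0.5858 -0.2227] size mm [np.float64(22.6), np.float64(30.6)] long dir 92.5 areac [ 0.5868 -0.2212]
wood z6 c [ 0.6451 -0.2289] size mm [np.float64(87.5), np.float64(112.6)] long dir 97.5 areac [ 0.6456 -0.2382]
dark z6 c [ 0.4548 -0.2539] size mm [np.float64(66.0), np.float64(68.8)] long dir 26.6 areac [ 0.4608 -0.2589]
dark z6 c [ 0.6044 -0.3534] size mm [np.float64(46.2), np.float64(51.9)] long dir 90.0 areac [ 0.5977 -0.3592]
dark z6 c [ 0.6392 -0.2461] size mm [np.float64(15.9), np.float64(22.8)] long dir 82.6 areac [ 0.6396 -0.2455]
dark z6 c [ 0.6637 -0.3631] size mm [np.float64(33.2), np.float64(78.2)] long dir 178.6 areac [ 0.6634 -0.3608]
t10.4 pos [ 0.4397 -0.1891  0.2988] jaw -0.0 shift [  -0.6    0.  -549.1] turn [-0.  -0.1  0.1] q6~36 n_rows 8.8
```

View pics/w2.png

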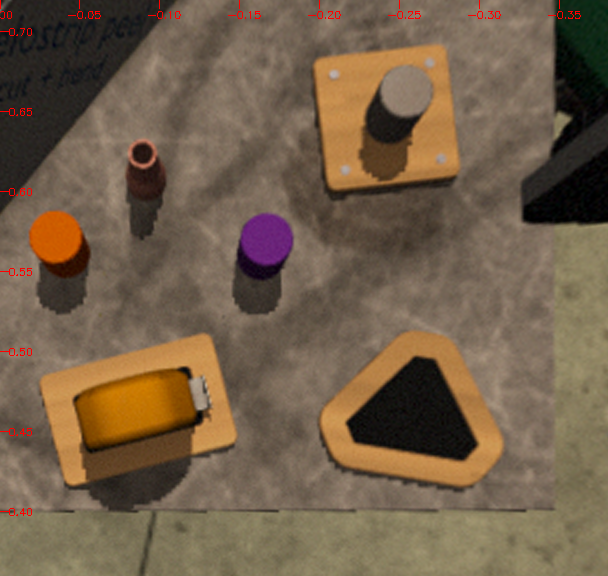

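The tape sits on its silhouette with the hook toward −y, the bar is parked on the spare plate, and the magnet plate's silhouette is clear. Next I'll cross to the left side.

>>> apply_moves([
  [0,0,0,-560,0,0,0],
  [0,0,0,-560,0,0,0],
  [0,0,0,-560,0,0,0],
  [0,0,0,-560,0,0,0],
  [0,0,0,-560,0,0,0],
  [0,0,0,-560,0,0,0],
  [0,0,0,-560,0,0,0],
  [0,0,0,-560,0,0,0],
])

```text
time: 11.45
tool_pos: [0.4389, 0.3124, 0.2976]
tcp_rot: [1.205, 1.21, -1.212]
wrist_force: [1.4, -0.6, 0.7]
width: 0.998
```

>>> apply_moves([
  [0,0,0,-60,0,0,0],
  [0,0,0,-60,0,0,0],
  [0,0,0,-60,0,0,0],
  [0,0,0,-60,0,0,0],
])

```text
time: 11.95
tool_pos: [0.4404, 0.369, 0.2992]
tcp_rot: [1.209, 1.208, -1.212]
wrist_force: [0.5, 0.4, -0.5]
width: 0.997
```

Run:
```python
from h import *
from scipy.optimize import minimize_scalar
a=dict(np.load("w2.npz")); S=2000; x1,y1=.52,-.19
o=wortho(a,a["im"],.40,x1,-.33,y1,s_=S); m=(cv2.cvtColor(o,cv2.COLOR_RGB2HSV)[...,2]<28).astype(np.uint8)
n,l,st,c=cv2.connectedComponentsWithStats(m); k=1+np.argmax(st[1:,4]); v,u=np.where(l==k); P=np.stack([x1-v/S,y1-u/S],-1)
m2=cv2.inRange(cv2.cvtColor(o,cv2.COLOR_RGB2HSV),(8,80,90),(25,255,255)); n,l,st,c=cv2.connectedComponentsWithStats(m2); k=1+np.argmax(st[1:,4]); v,u=np.where(l==k); Q=np.stack([x1-v/S,y1-u/S],-1)
for yaw in(-8,-10,-12):
    A=np.radians(yaw); Rm=np.array([[np.cos(A),np.sin(A)],[-np.sin(A),np.cos(A)]])
    for nm,X in(("sil",P),("plate",Q)):
        q=X@Rm.T; lo,hi=q.min(0),q.max(0); print(yaw,nm,"size",(hi-lo).round(4),"centre",(Rm.T@((lo+hi)/2)).round(4))
s=read_state(); im,d=read_camera("wrist"); np.savez("w3.npz",im=im,d=d,**{k:s[k] for k in("tool_pos","tcp_rot")})
go(.44,.36,.3,0,s); print(s["q"].round(2))
o=wortho(s,im,.38,.66,.24,.56,s_=1800); cv2.imwrite("pics/w3.png",grid(o,.66,.56,1800)[:,:,::-1])
```

```text
-8 sil size [0.0586 0.0802] centre [ 0.467  -0.2595]
-8 plate size [0.0939 0.1191] centre [ 0.4672 -0.2593]
-10 sil size [0.0578 0.0802] centre [ 0.4672 -0.2602]
-10 plate size [0.093  0.1191] centre [ 0.4674 -0.26  ]
-12 sil size [0.059  0.0802] centre [ 0.4665 -0.2607]
-12 plate size [0.0941 0.119 ] centre [ 0.4668 -0.2605]
t11.9 pos [0.4404 0.369  0.2992] jaw -0.1 shift [-0.7 -0.4  9. ] turn [-0.1  0.1  0.1] q6~37 n_rows 0.1
[ 0.65  0.05  1.75 -0.    1.34  0.66]
```

View pics/w3.png

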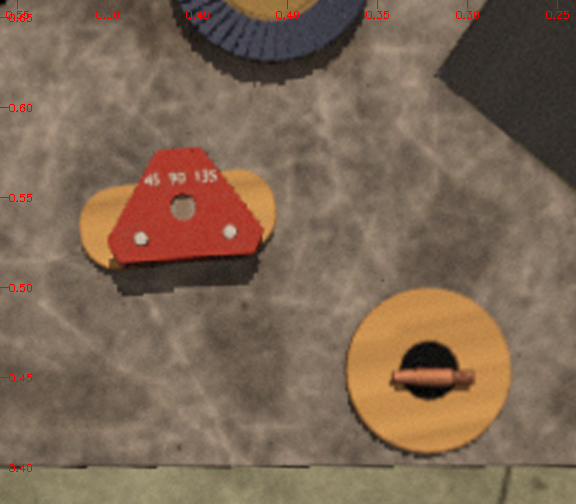

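The magnet is at (185,207) with its point toward +x, partly covering the collet plate (178,218). The collet lies across the round plate at (432,377), and the plate is centred at (429,370).

Run:
```python
from h import *
a=dict(np.load("w3.npz")); S=2000; B=(.38,.66,.24,.56); x1,y1=.66,.56
o=wortho(a,a["im"],*B,z=.022,s_=S); h=cv2.cvtColor(o,cv2.COLOR_RGB2HSV)
m=(((h[...,0]<7)|(h[...,0]>170))&(h[...,1]>140)&(h[...,2]>60)).astype(np.uint8); m=cv2.morphologyEx(m,cv2.MORPH_CLOSE,np.ones((21,21)))
n,l,st,c=cv2.connectedComponentsWithStats(m); k=1+np.argmax(st[1:,4]); v,u=np.where(l==k); P=np.stack([x1-v/S,y1-u/S],-1)
for yaw in(-2,0,2,4,6):
    A=np.radians(yaw); Rm=np.array([[np.cos(A),np.sin(A)],[-np.sin(A),np.cos(A)]]); q=P@Rm.T; lo,hi=q.min(0),q.max(0); print(yaw,"mag size",(hi-lo).round(4),"centre",(Rm.T@((lo+hi)/2)).round(4))
    b=q[np.abs(q[:,1]-(lo+hi)[1]/2)<.03]; e=[b[np.abs(b[:,1]-y)<.0006][:,0].min() for y in np.linspace((lo+hi)[1]/2-.025,(lo+hi)[1]/2+.025,11)]; print("   back slope deg",np.degrees(np.polyfit(np.linspace(0,.05,11),e,1)[0]).round(2))
o=wortho(a,a["im"],*B,z=.006,s_=S); blobs(o,(8,80,90),(25,255,255),x1,y1,S,name="wood")
o=wortho(a,a["im"],*B,z=.012,s_=S); blobs(o,(0,90,80),(12,200,255),x1,y1,S,100,name="collet")
```

```text
-2 mag size [0.0649 0.0818] centre [0.5408 0.456 ]
   back slope deg -6.96
0 mag size [0.0635 0.082 ] centre [0.5412 0.4565]
   back slope deg -5.0
2 mag size [0.0622 0.0822] centre [0.5418 0.4571]
   back slope deg -2.8
4 mag size [0.0609 0.0823] centre [0.5423 0.4577]
   back slope deg -0.52
6 mag size [0.0611 0.0823] centre [0.5423 0.4583]
   back slope deg 1.49
wood c [0.4547 0.3218] size mm [np.float64(93.2), np.float64(93.6)] long dir 36.9 areac [0.4548 0.322 ]
wood c [0.5442 0.4585] size mm [np.float64(11.5), np.float64(13.0)] long dir 90.0 areac [0.5444 0.4584]
wood c [0.5373 0.5031] size mm [np.float64(28.0), np.float64(49.6)] long dir 167.2 areac [0.5372 0.5031]
wood c [0.5506 0.4176] size mm [np.float64(20.3), np.float64(46.3)] long dir 31.7 areac [0.5508 0.4186]
wood c [0.643  0.4695] size mm [np.float64(23.0), np.float64(27.0)] long dir 0.0 areac [0.6412 0.4695]
wood c [0.6545 0.4098] size mm [np.float64(11.0), np.float64(49.5)] long dir 90.0 areac [0.6555 0.4095]
collet c [0.451  0.3213] size mm [np.float64(9.0), np.float64(44.5)] long dir 90.0 areac [0.451  0.3215]
collet c [0.546  0.4584] size mm [np.float64(61.7), np.float64(85.5)] long dir 94.4 areac [0.5409 0.4581]
```

>>> apply_moves([
  [0,60,50,-45,-2,0,0],
  [0,120,103,-89,-4.3,0,0],
  [0,180,103,-89,-4.3,0,0],
  [0,220,103,-89,-4.3,0,0],
  [0,250,103,-89,-4.3,0,0],
  [0,278,103,-89,-4.3,0,0],
  [0,278,103,-89,-4.3,0,0],
  [0,278,103,-89,-4.3,0,0],
])

```text
time: 13.0
tool_pos: [0.5452, 0.4593, 0.024]
tcp_rot: [1.157, 1.242, -1.153]
wrist_force: [-0.7, -0.0, 0.9]
width: 0.999
```

>>> apply_moves([
  [1,0,0,0,0,0,0],
  [1,0,0,0,0,0,0],
  [1,0,0,0,0,0,0],
  [1,0,0,0,0,0,0],
  [1,0,0,0,0,0,0],
], force=70)

```text
time: 13.62
tool_pos: [0.5451, 0.4604, 0.0254]
tcp_rot: [1.157, 1.243, -1.151]
wrist_force: [-1.7, -1.0, 6.5]
width: 0.649
```

Run:
```python
from h import *
s=read_state(); print(s["width"],s["wrist_force"])
go(.44,.36,.26,0); go(.467,-.260,.26,-10)
```

```text
0.64887276954082 [-1.7071688  -0.96769437  6.5103236 ]
t13.6 pos [0.5451 0.4604 0.0254] jaw 4.3 shift [-235.1 -111.5   91.8] turn [ 4.3 -0.1 -0.2] q6~37 n_rows 4.4
t13.6 pos [0.5451 0.4604 0.0254] jaw 4.3 shift [-236.5 -130.7  712.1] turn [14.3 -0.1 -0.2] q6~-21 n_rows 12.2
```

>>> apply_moves([
  [1,-15,0,0,0,0,0],
  [1,-50,0,0,0,0,0],
  [1,-100,0,0,0,0,0],
  [1,-150,-20,20,0,0,0],
  [1,-195,-40,50,3,0,0],
  [1,-235,-65,90,4,0,0],
  [1,-235,-85,135,6,0,0],
  [1,-235,-95,180,8,0,0],
], force=90)

```text
time: 14.62
tool_pos: [0.4613, 0.2715, 0.2586]
tcp_rot: [1.259, 1.177, -1.256]
wrist_force: [0.6, -1.2, -3.7]
width: 0.639
```

Run:
```python
from h import *
s=read_state(); print(s["width"],s["wrist_force"])
go(.467,-.260,.26,-10)
```

```text
0.638805281585351 [ 0.61273545 -1.1589289  -3.74188664]
t14.6 pos [0.4613 0.2715 0.2586] jaw -3.7 shift [ -1.8  40.4 530. ] turn [ 6.3 -0.1 -0.1] q6~-22 n_rows 8.5
```

>>> apply_moves([
  [1,0,5,55,0,0,0],
  [1,0,10,110,1,0,0],
  [1,0,14,165,2,0,0],
  [1,0,18,220,2,0,0],
  [1,0,22,275,3,0,0],
  [1,0,26,330,4,0,0],
  [1,0,30,385,5,0,0],
  [1,0,34,440,6,0,0],
])

```text
time: 15.62
tool_pos: [0.4669, -0.1701, 0.2577]
tcp_rot: [1.334, 1.123, -1.333]
wrist_force: [1.7, -0.5, -2.8]
width: 0.641
```

>>> apply_moves([
  [1,0,3,50,0,0,0],
  [1,20,6,90,0.3,0,0],
  [1,60,6,90,0.3,0,0],
  [1,110,6,90,0.3,0,0],
  [1,160,6,90,0.3,0,0],
  [1,190,6,90,0.3,0,0],
  [1,205,6,90,0.3,0,0],
  [1,205,6,90,0.3,0,0],
])

```text
time: 16.62
tool_pos: [0.4578, -0.2579, 0.0517]
tcp_rot: [1.337, 1.123, -1.338]
wrist_force: [0.1, 0.1, -2.8]
width: 0.639
```

Run:
```python
from h import *
s=read_state(); print(s["width"],s["wrist_force"])
go(.466,-.260,.0258,-10)
```

```text
0.6385880418856998 [ 0.10509954  0.06446509 -2.76512833]
t16.6 pos [ 0.4578 -0.2579  0.0517] jaw -10.0 shift [25.9  8.5  0.7] turn [-0.  -0.   0.1] q6~-22 n_rows 0.4
```

>>> apply_moves([
  [1,10,9,0,0,0,0],
  [1,20,9,0,0,0,0],
  [1,26,9,0,0,0,0],
  [1,26,9,0,0,0,0],
  [0,26,9,0,0,0,0],
  [0,26,9,0,0,0,0],
  [0,26,9,0,0,0,0],
  [0,26,9,0,0,0,0],
])

```text
time: 17.62
tool_pos: [0.4674, -0.26, 0.0264]
tcp_rot: [1.337, 1.121, -1.337]
wrist_force: [0.6, 0.5, 0.4]
width: 0.997
```

>>> apply_moves([
  [0,-60,0,0,0,0,0],
  [0,-120,0,0,0,0,0],
  [0,-180,0,-20,-4,0,0],
  [0,-240,-20,-50,-8,0,0],
  [0,-275,-38,-70,-10,0,0],
  [0,-275,-38,-70,-10,0,0],
  [0,-275,-38,-70,-10,0,0],
  [0,-275,-38,-70,-10,0,0],
])

```text
time: 18.62
tool_pos: [0.4413, -0.1843, 0.2991]
tcp_rot: [1.21, 1.212, -1.212]
wrist_force: [-0.4, -0.3, -0.8]
width: 1.003
```

Run:
```python
from h import *
s=read_state(); im,d=read_camera("wrist"); np.savez("w4.npz",im=im,d=d,**{k:s[k] for k in("tool_pos","tcp_rot")})
x1,y1,S=.72,0,1600
o=wortho(s,im,.36,.72,-.38,0,s_=S); cv2.imwrite("pics/w4.png",grid(o,.72,0,1600)[:,:,::-1])
o=wortho(s,im,.36,.72,-.38,0,z=.022,s_=S); h=cv2.cvtColor(o,cv2.COLOR_RGB2HSV)
m=(((h[...,0]<7)|(h[...,0]>170))&(h[...,1]>140)&(h[...,2]>60)).astype(np.uint8); m=cv2.morphologyEx(m,cv2.MORPH_CLOSE,np.ones((15,15))); m[:300]=0
n,l,st,c=cv2.connectedComponentsWithStats(m); k=1+np.argmax(st[1:,4]); v,u=np.where(l==k); P=np.stack([x1-v/S,y1-u/S],-1)
for yaw in(-8,-10,-12):
    A=np.radians(yaw); Rm=np.array([[np.cos(A),np.sin(A)],[-np.sin(A),np.cos(A)]]); q=P@Rm.T; lo,hi=q.min(0),q.max(0); print(yaw,"mag size",(hi-lo).round(4),"centre",(Rm.T@((lo+hi)/2)).round(4))
go(.44,.36,.30,0); go(.49,.36,.30,0)
```

```text
-8 mag size [0.0602 0.0863] centre [ 0.4664 -0.2587]
-10 mag size [0.0593 0.0863] centre [ 0.4667 -0.2594]
-12 mag size [0.0602 0.0863] centre [ 0.4664 -0.26  ]
t18.7 pos [ 0.4413 -0.1844  0.2991] jaw -0.1 shift [-1.000e-01 -2.100e+00 -5.444e+02] turn [-0.1 -0.1  0.2] q6~36 n_rows 8.7
t18.7 pos [ 0.4413 -0.1844  0.2991] jaw -0.1 shift [-3.000e-01  4.790e+01 -5.444e+02] turn [-0.1 -0.1  0.2] q6~33 n_rows 8.7
```

View pics/w4.png

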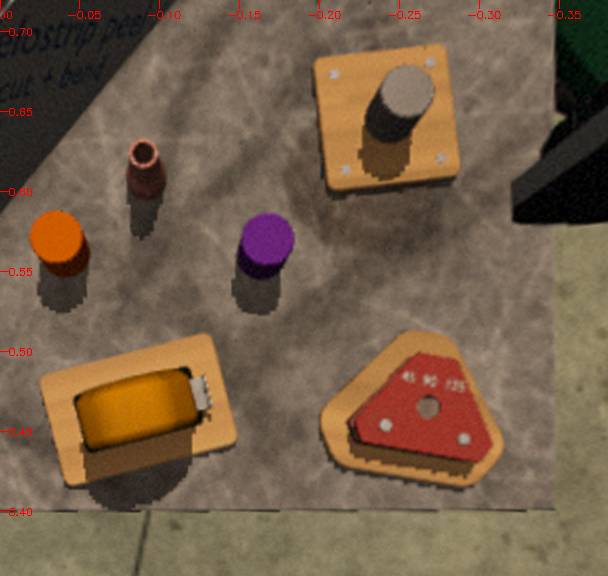

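The magnet is on its silhouette, within about 1 mm. Next I'll cross for the collet.

>>> apply_moves([
  [0,0,48,-604,0,0,0],
  [0,0,48,-604,0,0,0],
  [0,0,48,-604,0,0,0],
  [0,0,48,-604,0,0,0],
  [0,0,48,-604,0,0,0],
  [0,0,48,-604,0,0,0],
  [0,0,48,-604,0,0,0],
  [0,0,48,-604,0,0,0],
])

```text
time: 19.68
tool_pos: [0.4819, 0.3158, 0.2993]
tcp_rot: [1.208, 1.209, -1.212]
wrist_force: [1.9, -0.7, 0.2]
width: 0.997
```

>>> apply_moves([
  [0,0,0,-80,0,0,0],
  [0,0,0,-80,0,0,0],
  [0,0,0,-80,0,0,0],
  [0,0,0,-80,0,0,0],
])

```text
time: 20.18
tool_pos: [0.4822, 0.3925, 0.3004]
tcp_rot: [1.209, 1.208, -1.212]
wrist_force: [-0.2, -0.7, -0.0]
width: 1.003
```

Run:
```python
from h import *
s=read_state(); im,d=read_camera("wrist"); np.savez("w5.npz",im=im,d=d,**{k:s[k] for k in("tool_pos","tcp_rot")})
S=1800;B=(.38,.66,.24,.56); x1,y1=.66,.56
o=wortho(s,im,*B,s_=S); cv2.imwrite("pics/w5.png",grid(o,x1,y1,S)[:,:,::-1])
blobs(o,(8,80,90),(25,255,255),x1,y1,S,name="wood")
blobs(o,(0,0,0),(180,255,28),x1,y1,S,name="dark")
o=wortho(s,im,*B,z=.012,s_=S); blobs(o,(0,90,80),(12,200,255),x1,y1,S,100,name="collet")
go(.451,.3215,.12,0); go(.451,.3215,.020,0);
```

```text
wood c [0.455  0.3222] size mm [np.float64(92.2), np.float64(93.3)] long dir 90.0 areac [0.455 0.322]
wood c [0.5388 0.4615] size mm [np.float64(47.7), np.float64(111.6)] long dir 98.0 areac [0.5387 0.4614]
wood c [0.6542 0.4094] size mm [np.float64(11.7), np.float64(51.1)] long dir 90.0 areac [0.6552 0.4092]
wood c [0.6438 0.4731] size mm [np.float64(25.3), np.float64(32.9)] long dir 24.0 areac [0.6425 0.4703]
dark c [0.4625 0.3219] size mm [np.float64(12.8), np.float64(28.3)] long dir 90.0 areac [0.4617 0.3219]
dark c [0.5385 0.4614] size mm [np.float64(9.3), np.float64(40.7)] long dir 98.8 areac [0.5385 0.4614]
dark c [0.6322 0.2478] size mm [np.float64(14.4), np.float64(18.9)] long dir 0.0 areac [0.6304 0.2466]
collet c [0.4511 0.3211] size mm [np.float64(8.9), np.float64(44.4)] long dir 90.0 areac [0.451 0.321]
t20.2 pos [0.4824 0.3923 0.3008] jaw -0.1 shift [180.9 -31.1  70.7] turn [-0.1  0.1  0. ] q6~33 n_rows 3.1
t20.2 pos [0.4824 0.3923 0.3008] jaw -0.1 shift [280.9 -31.1  70.6] turn [-0.1  0.1  0. ] q6~33 n_rows 4.7
```

View pics/w5.png

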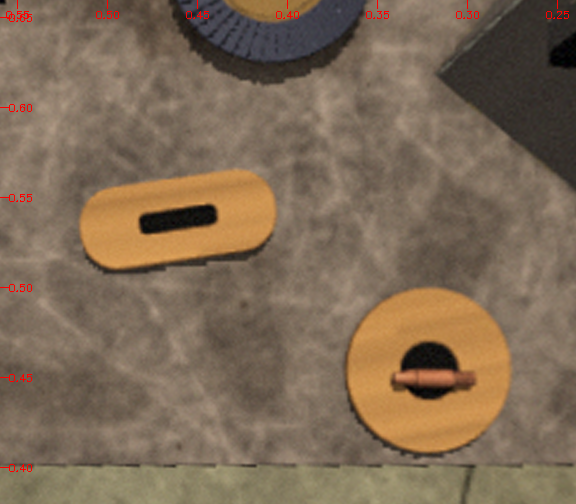

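>>> apply_moves([
  [0,60,-31,71,0,0,0],
  [0,120,-31,71,0,0,0],
  [0,180,-31,71,0,0,0],
  [0,230,-31,71,0,0,0],
  [0,260,-31,71,0,0,0],
  [0,270,-31,71,0,0,0],
  [0,270,-31,71,0,0,0],
  [0,270,-31,71,0,0,0],
])

```text
time: 21.22
tool_pos: [0.453, 0.324, 0.0336]
tcp_rot: [1.214, 1.208, -1.206]
wrist_force: [0.1, -0.2, 0.4]
width: 1.0
```

Run:
```python
from h import *
go(.451,.321,.0215,0)
```

```text
t21.2 pos [0.453  0.324  0.0336] jaw -0.1 shift [12.1 -2.   3.1] turn [-0.1 -0.1 -0.2] q6~33 n_rows 0.2
```

>>> apply_moves([
  [0,8,-2,3,0,0,0],
  [0,12,-2,3,0,0,0],
  [0,12,-2,3,0,0,0],
  [1,12,-2,3,0,0,0],
  [1,12,-2,3,0,0,0],
  [1,12,-2,3,0,0,0],
  [1,12,-2,3,0,0,0],
  [1,12,-2,3,0,0,0],
], force=30)

```text
time: 22.22
tool_pos: [0.4498, 0.3209, 0.0204]
tcp_rot: [1.211, 1.209, -1.208]
wrist_force: [-1.4, -0.6, 6.1]
width: 0.095
```

Run:
```python
from h import *
s=read_state(); print(s["width"],s["wrist_force"])
go(.5388,.4615,.12,8.4)
```

```text
0.09496518071087795 [-1.37153738 -0.63037157  6.1195335 ]
t22.2 pos [0.4498 0.3209 0.0204] jaw -0.1 shift [ -99.3   89.  -140.8] turn [-8.5 -0.1 -0.1] q6~30 n_rows 3.1
```

>>> apply_moves([
  [1,-40,0,0,0,0,0],
  [1,-60,20,-30,-2,0,0],
  [1,-60,50,-80,-5,0,0],
  [1,-60,89,-141,-8.5,0,0],
  [1,-60,89,-141,-8.5,0,0],
  [1,-30,89,-141,-8.5,0,0],
  [1,-10,89,-141,-8.5,0,0],
  [1,-10,89,-141,-8.5,0,0],
])

```text
time: 23.22
tool_pos: [0.5357, 0.4588, 0.0259]
tcp_rot: [1.095, 1.276, -1.106]
wrist_force: [-0.1, -0.1, -0.4]
width: 0.098
```

Run:
```python
from h import *
s=read_state(); print(s["width"],s["wrist_force"])
go(.5388,.4615,.0212,8.4)
```

```text
0.09842174489961476 [-0.14015789 -0.07182569 -0.35853794]
t23.2 pos [0.5357 0.4588 0.0259] jaw 8.4 shift [ 4.7  3.5 -2.3] turn [0.  0.2 0.3] q6~30 n_rows 0.1
```

>>> apply_moves([
  [1,2,3,-2,0,0,0],
  [1,5,3,-2,0,0,0],
  [1,5,3,-2,0,0,0],
  [1,5,3,-2,0,0,0],
  [0,5,3,-2,0,0,0],
  [0,5,3,-2,0,0,0],
  [0,5,3,-2,0,0,0],
  [0,5,3,-2,0,0,0],
])

```text
time: 24.22
tool_pos: [0.5408, 0.4635, 0.0241]
tcp_rot: [1.1, 1.275, -1.1]
wrist_force: [0.8, 0.0, 1.0]
width: 0.933
```

>>> apply_moves([
  [0,-20,0,0,0,0,0],
  [0,-70,0,0,0,0,0],
  [0,-130,0,0,0,0,0],
  [0,-180,-20,20,4,0,0],
  [0,-230,-40,40,8.4,0,0],
  [0,-275,-61,60,8.4,0,0],
  [0,-275,-61,60,8.4,0,0],
  [0,-275,-61,60,8.4,0,0],
])

```text
time: 25.22
tool_pos: [0.4893, 0.3952, 0.3002]
tcp_rot: [1.21, 1.209, -1.207]
wrist_force: [-0.3, 0.0, -0.6]
width: 1.001
```

Run:
```python
from h import *
s=read_state(); im,d=read_camera("wrist"); np.savez("w6.npz",im=im,d=d,**{k:s[k] for k in("tool_pos","tcp_rot")})
S=1800;B=(.38,.66,.24,.56); x1,y1=.66,.56
o=wortho(s,im,*B,s_=S); cv2.imwrite("pics/w6.png",grid(o,x1,y1,S)[:,:,::-1])
blobs(o,(8,80,90),(25,255,255),x1,y1,S,name="wood")
o=wortho(s,im,*B,z=.012,s_=S); blobs(o,(0,90,80),(12,200,255),x1,y1,S,100,name="collet")
go(.46,-.20,.30,0)
a=dict(np.load("w4.npz"));d=a["d"]; p=camera_params("wrist")
v,u=np.mgrid[:420,:560]; x=u-p["cx"];y=v-p["cy"]; r=np.hypot(x,y)+1e-9; th=r/p["fx"]
ok=(d>0)&(th<1.2); P=np.stack([x/r*np.tan(th)*d,y/r*np.tan(th)*d,d],-1)[ok]
Mt=p["mount"];P=P@Mt[:3,:3].T+Mt[:3,3]; pos,rr=tool(a); W=rr.apply(P)+pos
k=(abs(W[:,0]-.646)<.04)&(abs(W[:,1]+.242)<.04)&(W[:,2]>.038)&(W[:,2]<.05); Q=W[k]; print("bar",k.sum(),Q.min(0),Q.max(0),(Q.min(0)+Q.max(0))/2)
```

```text
wood c [0.4549 0.3221] size mm [np.float64(92.7), np.float64(93.9)] long dir 45.0 areac [0.4548 0.322 ]
wood c [0.5389 0.4613] size mm [np.float64(47.7), np.float64(111.9)] long dir 98.2 areac [0.5386 0.4613]
wood c [0.6539 0.4089] size mm [np.float64(12.2), np.float64(51.1)] long dir 90.0 areac [0.655  0.4088]
wood c [0.6414 0.4709] size mm [np.float64(23.0), np.float64(37.8)] long dir 24.3 areac [0.6429 0.4698]
collet c [0.5413 0.4642] size mm [np.float64(8.3), np.float64(43.4)] long dir 94.8 areac [0.5412 0.4643]
t25.3 pos [0.4889 0.3951 0.2986] jaw 0.1 shift [ -1.1 -29.6 595. ] turn [0.1 0.  0. ] q6~-26 n_rows 9.5
bar 350 [ 0.62854813 -0.25667258  0.03803668] [ 0.65947399 -0.22738799  0.04421108] [ 0.64401106 -0.24203029  0.04112388]
```

View pics/w6.png

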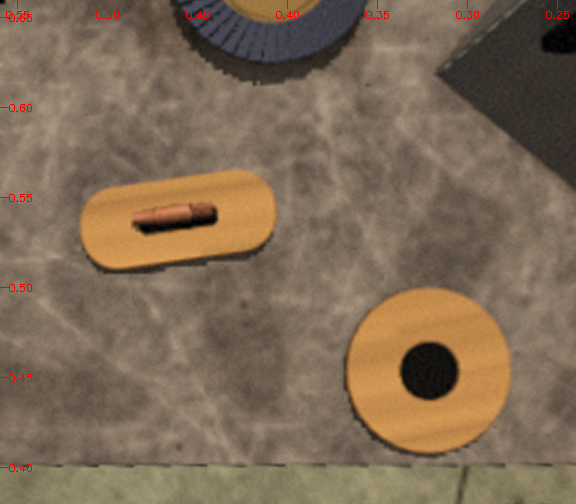

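The collet is about 4 mm and 3° off its plate's centre and axis, which is within tolerance. The round plate (429,371) is now free, so I'll fetch the bar.

>>> apply_moves([
  [0,0,156,637,0,0,0],
  [0,0,156,637,0,0,0],
  [0,0,156,637,0,0,0],
  [0,0,156,637,0,0,0],
  [0,0,156,637,0,0,0],
  [0,0,156,637,0,0,0],
  [0,0,156,637,0,0,0],
  [0,0,156,637,0,0,0],
])

```text
time: 26.28
tool_pos: [0.6085, -0.0921, 0.2965]
tcp_rot: [1.207, 1.213, -1.211]
wrist_force: [1.4, 0.0, -0.1]
width: 0.999
```

Run:
```python
from h import *
go(.645,-.242,.12,0)
```

```text
t26.3 pos [ 0.6085 -0.0921  0.2965] jaw 0.1 shift [176.2  37.  150.2] turn [ 0.1 -0.1  0.2] q6~-23 n_rows 3.8
```

>>> apply_moves([
  [0,0,37,150,0,0,0],
  [0,0,37,150,0,0,0],
  [0,0,37,150,0,0,0],
  [0,60,37,150,0,0,0],
  [0,120,37,150,0,0,0],
  [0,176,37,150,0,0,0],
  [0,176,37,150,0,0,0],
  [0,176,37,150,0,0,0],
])

```text
time: 27.28
tool_pos: [0.6466, -0.2405, 0.1237]
tcp_rot: [1.208, 1.21, -1.208]
wrist_force: [0.4, 0.4, 1.3]
width: 0.998
```

Run:
```python
from h import *
go(.645,-.242,.03,0)
```

```text
t27.3 pos [ 0.6466 -0.2405  0.1237] jaw 0.1 shift [93.7 -1.6  1.5] turn [ 0.1  0.  -0. ] q6~-23 n_rows 1.5
```

>>> apply_moves([
  [0,50,-1,1,0,0,0],
  [0,85,-1,1,0,0,0],
  [0,92,-1,1,0,0,0],
  [0,92,-1,1,0,0,0],
  [1,92,-1,1,0,0,0],
  [1,92,-1,1,0,0,0],
  [1,92,-1,1,0,0,0],
  [1,92,-1,1,0,0,0],
], force=50)

```text
time: 28.28
tool_pos: [0.6455, -0.2417, 0.0324]
tcp_rot: [1.209, 1.208, -1.208]
wrist_force: [-1.2, 0.7, 5.6]
width: 0.348
```

>>> apply_moves([
  [1,0,0,0,0,0,0],
  [1,-50,0,0,0,0,0],
  [1,-100,0,0,0,0,0],
  [1,-150,0,0,0,0,0],
  [1,-200,0,0,0,0,0],
  [1,-250,0,0,0,0,0],
  [1,-260,-20,-50,0,0,0],
  [1,-260,-40,-100,0,0,0],
])

```text
time: 29.28
tool_pos: [0.6047, -0.1409, 0.2922]
tcp_rot: [1.211, 1.207, -1.208]
wrist_force: [0.7, 1.4, -3.4]
width: 0.343
```

Run:
```python
from h import *
s=read_state(); print(s["width"],s["wrist_force"])
go(.455,.322,.29,0)
```

```text
0.34308209475868856 [ 0.70827843  1.44708633 -3.36895718]
t29.3 pos [ 0.6047 -0.1409  0.2922] jaw -0.0 shift [   1.8 -150.1 -462.8] turn [-0.   0.  -0.1] q6~33 n_rows 7.8
```

>>> apply_moves([
  [1,0,-20,-60,0,0,0],
  [1,0,-40,-118,0,0,0],
  [1,0,-57,-176,0,0,0],
  [1,0,-76,-234,0,0,0],
  [1,0,-95,-292,0,0,0],
  [1,0,-114,-350,0,0,0],
  [1,0,-132,-405,0,0,0],
  [1,0,-150,-463,0,0,0],
])

```text
time: 30.28
tool_pos: [0.4529, 0.3228, 0.2902]
tcp_rot: [1.208, 1.21, -1.21]
wrist_force: [1.3, -0.1, -2.8]
width: 0.34
```

>>> apply_moves([
  [1,0,0,0,0,0,0],
  [1,50,0,0,0,0,0],
  [1,100,0,0,0,0,0],
  [1,150,0,0,0,0,0],
  [1,200,0,0,0,0,0],
  [1,235,0,0,0,0,0],
  [1,245,0,0,0,0,0],
  [1,245,0,0,0,0,0],
])

```text
time: 31.28
tool_pos: [0.4543, 0.3208, 0.0458]
tcp_rot: [1.208, 1.209, -1.21]
wrist_force: [-0.1, -0.2, -2.7]
width: 0.344
```

Run:
```python
from h import *
s=read_state(); print(s["width"],s["wrist_force"])
go(.455,.322,.0327,0)
```

```text
0.34402572216951816 [-0.12965993 -0.18410668 -2.65284951]
t31.3 pos [0.4543 0.3208 0.0458] jaw 0.0 shift [13.1  0.7 -1.2] turn [0.  0.  0.1] q6~33 n_rows 0.2
```

>>> apply_moves([
  [1,7,1,-1,0,0,0],
  [1,13,1,-1,0,0,0],
  [1,13,1,-1,0,0,0],
  [1,13,1,-1,0,0,0],
  [0,13,1,-1,0,0,0],
  [0,13,1,-1,0,0,0],
  [0,13,1,-1,0,0,0],
  [0,13,1,-1,0,0,0],
])

```text
time: 32.28
tool_pos: [0.4554, 0.3226, 0.0333]
tcp_rot: [1.209, 1.21, -1.208]
wrist_force: [0.4, 0.5, 0.3]
width: 1.0
```

>>> apply_moves([
  [0,-40,0,0,0,0,0],
  [0,-100,0,0,0,0,0],
  [0,-160,0,0,0,0,0],
  [0,-220,0,-30,0,0,0],
  [0,-265,0,-60,0,0,0],
  [0,-265,0,-60,0,0,0],
  [0,-265,0,-60,0,0,0],
  [0,-265,0,-60,0,0,0],
])

```text
time: 33.28
tool_pos: [0.4543, 0.3812, 0.2957]
tcp_rot: [1.205, 1.21, -1.212]
wrist_force: [-0.5, 0.5, -0.6]
width: 1.001
```

Run:
```python
from h import *
s=read_state(); im,d=read_camera("wrist"); t,td=read_camera("top")
S=1800;B=(.38,.66,.24,.56); x1,y1=.66,.56
o=wortho(s,im,*B,z=.006,s_=S); o1=wortho(s,im,*B,z=.041,s_=S)
R_=grid(ortho("top",t,None,.38,.70,-.34,0,s=1500),.70,0,1500); 
c=cv2.hconcat([o,cv2.resize(R_,None,fx=.45,fy=.45)[:0]]) if 0 else np.full((504,800,3),255,np.uint8); c[:504,:576]=grid(o,x1,y1,S)
r=cv2.resize(R_,(224,int(224*R_.shape[0]/R_.shape[1]))); c[:r.shape[0],576:]=r
cv2.imwrite("pics/w7.png",c[:,:,::-1])
g=cv2.cvtColor(o1,cv2.COLOR_RGB2HSV); m=((g[...,1]<60)&(g[...,2]>80)).astype(np.uint8)
m[:, :int((y1-.36)*S)]=0; m[:int((x1-.50)*S)]=0; m[int((x1-.41)*S):]=0; m[:,int((y1-.285)*S):]=0
v,u=np.where(cv2.morphologyEx(m,cv2.MORPH_OPEN,np.ones((7,7)))); print("bar top",x1-(v.min()+v.max())/2/S,y1-(u.min()+u.max())/2/S,np.ptp(v)/S,np.ptp(u)/S, s["time"])
```

```text
Traceback (most recent call last):
ValueError: zero-size array to reduction operation minimum which has no identity
```

View pics/w7.png

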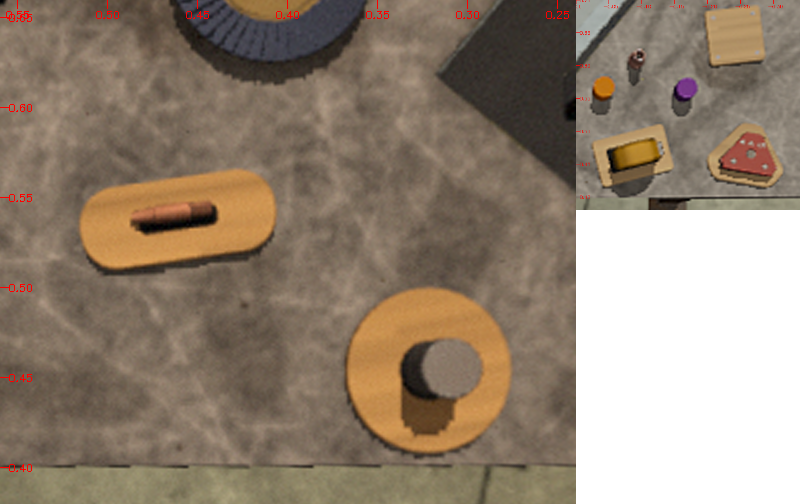

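```bash
python3 -c "
from workcell import *
print(finish_job())"
```

```text
the job is handed in; nothing more can be done
None
```

All four things are on their own plates and the job is handed in; moving took about 33 s of the 141 s allowed. I parked the bar on the spare plate, then moved the tape, magnet and collet body, and the bar last.

| Thing | Last check | Limit |
|---|---|---|
| Magnet | within about 1 mm of its plate's origin, aligned within a few degrees | 13 mm, 0.3 rad (17°) |
| Collet body | about 4 mm and 3–4° off | 13 mm, 17° |
| Tape measure | lies on its silhouette; origin about 4 mm off, because I centred the case rather than the origin (estimate, not remeasured) | 13 mm, 17° |
| Round bar | stands upright on its silhouette; the gripper released it within about 1 mm of the plate centre | 13 mm |

- **Final pictures:** the gas cup and the look-alikes stood where they were. The arm was clear, with its tool about 0.3 m up.
- **Failed check:** my last numeric measurement of the bar's position failed because its colour mask came out empty. The bar's placing therefore rests on the picture and the release position.

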